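# Click the bench timer's dial to the long mark and store it

## Robot

A 6-joint arm with a two-finger parallel gripper is mounted at the origin on a cart in front of the work surface, level with it; the furniture and walls round the work are solid. World frame = base frame: x ahead of the robot, y to its left, z up, the work surface at z = 0. Lengths are in mm, angles in rad, forces in N, time in s.
With the tool pointing down it reaches from about 325 to 1000 mm from the base axis. Payload 5.1 kg.
Tool frame: the origin (TCP) lies at the very end of the fingers, on their centre line; the grasp point (between the pads) lies 19 mm behind it; z points along the fingers, y is the line along which they close (so a half turn about z gives the same grasp; the last joint's range is limited). The gripper opens to 85 mm and grips with 20 to 120 N. Pads are 22 mm wide; open, the fingers measure 114 mm over their backs; the gripper's body (76 mm by 85 mm) begins 54 mm behind the grasp point. The pads swing forward as they close: fully open they stand 13 mm farther back than shut.
Start: joints at [1.197, 0.124, 1.65, -0, 1.367, -0.083], TCP at [186.388, 622.691, 231.322] pointing down, gripper open.
Joint ranges: [-2.61, 2.61], [-1.02, 2.33], [0.03, 2.71], [-1.35, 4.49], [0.32, 2.68], [-2.91, 2.91]. Speed limits (rad/s): [2.57, 2.57, 3.14, 3.14, 3.14, 3.14].

## Interface

Orientations are given as a rotation vector (axis times angle).
In Python, from workcell import r gives the robot as it stands.
- The arm moves only by the tool arm_command, never from a script. Its argument "rows" is a list of rows, each a list of 3 entries, a list of its own where there are three numbers: the turn, a rotation vector about the tool's x, y, z in degrees, then the shift along the tool's x, y, z in cm, then the gripper's target within -1 to 1 (fully open at 1, half-way at 0, shut at -1). In form: [[[rx, ry, rz], [dx, dy, dz], fingers], ...]. A call has 1 to 20 rows; each row is the pose to reach, as a shift and turn from the pose commanded when the call began, along the tool's axes at that moment; what a row does not reach only later rows make up. A row lasts 1/8 s, in which the tool goes at most 62.5 mm and 10.7 degrees, less where a joint would pass 70% of its speed; a pose out of reach is approached as far as the arm can. A call with a gripper value outside its range is refused whole. The fingers move at their own pace and stop on an object; "squeeze" is the grip in N (left out, the last holds). Time passes only in rows, so rows that repeat a pose let the fingers close. It gives the time, the measured TCP pose, the force, the opening and the grip force at its end, in the units of the state.
- r.sense(): the state, without advancing time (a new reading comes with each control period).
- r.capture(name): name is "scene" or "top"; returns a dict with "color" (400x640x3 uint8, red, green, blue), "fx", "fy", "cx", "cy" (pixels), "origin" and "orientation" of the camera in the world. Camera axes: x right, y down, z forward; pixel columns grow to the right and rows downward; lengths in mm; the calibration is good to about 2 mm. A picture is of the moment at which its call begins. There is no depth.
- r.sign_off(): hands the job in; it is judged then, once.
The state is a dict: "time_s": time; "joint_positions": joint angles; "joint_vel": joint speeds; "joint_efforts": joint torques, N m; "position": TCP position; "ee_rot": TCP orientation; "wrist_force": force on the tool from outside, world axes, zero at the start; "moment": the same for the moment, N m; "gripper_width": finger opening in mm; "grasp_force": force on a finger pad.
Only numpy, scipy, OpenCV 4.12 (cv2) and the standard library are available. Lean on these libraries where they do the work, as an engineer would, in place of code of your own. Each camera call takes 0.05 s, during which the arm holds its last target. There are 200 camera calls.

## Task

Set the bench timer: with a fingertip laid on the big knurled dial, turn it clockwise (seen from above) by friction, without gripping or forcing it, until it clicks into the notch where its white pointer stands at the long white mark, and take the finger off. Then press the large round key right down and release it to store the setting. Do not press the small key or press the large one before the dial is set, do not lift, tip or shove the timer, and leave the things lying around it where they are.

Things in the scene. Friction and masses are not known exactly. Their poses are not given: they have to be found in the camera images.
- timer: bench timer, a flat grey case 170 mm deep (x) by 260 mm wide (y) by 58 mm high, about 2.5 kg, loose on rubber feet; origin under its centre, z up, the front (blank display) faces -x. On top: the black dial 55 mm to +y of the centre, two grey keys 75 mm to -y, the large one nearer the front, the small one nearer the back
- dial_top (a point): centre of the dial's flat top, 82 mm above the bench, on its upright axis. The dial is a black disc 96 mm wide (too wide to grip), 22 mm thick, rim knurled, top rubber-faced: a fingertip pressed down on it with 5 to 20 N some 30 mm from the axis and moved round the axis in an arc takes it along
- pointer_tip (a point): outer end of the white radial pointer line (30 x 6 mm) on the dial's top, 45 mm from the axis; turns with the dial. At dial angle q it lies in the direction 4.34 - q rad, anticlockwise from the timer's +x axis (at 1.2 straight to the front)
- dial (a joint): angle of the dial, rad, growing clockwise seen from above. It clicks into notches at 0, 0.6, 1.2, 1.8 (stops at -0.2, 2.0; about 0.06 N m from one to the next) and, let go, snaps to the nearest. White marks on the case show the notches: 6 mm long at 0, 0.6 and 1.8, 22 mm long at 1.2, the setting wanted. It starts at 0 or 0.6
- set_key_top (a point): centre of the top face of the large round key, 30 mm in diameter, in a black collar, 80 mm above the bench; pressed straight down
- set_key (a joint): travel of the large key, m: 0 up, 0.006 right down (4 N); it springs back. It counts as pressed beyond 0.004
- clear_key_top (a point): centre of the top face of the small round key, 16 mm in diameter, 79 mm above the bench, which is not to be pressed
- clear_key (a joint): travel of the small key, m: 0 up, 0.005 right down (4 N)
- tape_roll: brown roll of packing tape, 108 mm across and 48 mm high, lying flat beside the timer; origin under its centre
- nut_driver: nut driver, 196 mm long, 29 mm high, lying at the timer's right; origin under its middle, y along it
- marker_black: black marker pen, 136 mm long, 15 mm high, lying in front of the timer; origin under its middle, y along it
- caliper: steel caliper 229 mm long, 9 mm high, lying at the far left; origin under its middle
- marker_red: black marker pen with one red band, 136 mm long, 15 mm high, lying at the left; origin under its middle
- box_cutter: grey box cutter, 156 mm long, 23 mm high, lying at the far right; origin under its middle

How it is judged:
By the outcome, as a careful person would: the job done as asked, in the order asked, and still so for the second after the job is handed in, with the robot touching nothing.
It also fails if it takes over 45 s, if anything falls off the work surface, if the arm or the gripper's body presses on something with over 40 N, if the wrist force passes 120 N, or if a joint passes its speed limit or range.

## Working session

There is one attempt and no reset: what is moved stays moved. The work goes in short steps, Python scripts to look and compute and a tool call to move; the robot and the scene stay as the last step left them, time stands still between calls to the robot, and variables do not carry over. Pictures are saved under pics/ and viewed, at most 10 in all, crops included, and the job is handed in when it is done.

Besides the shell and the picture viewer there is one more tool, called after "Emit:" as a command line: name --argument value ..., lists and objects as JSON in quotes. arm_command: Moves the arm, as the interface text tells. Its arguments: {"type":"object","properties":{"rows":{"type":"array","items":{"type":"array"}},"squeeze":{"type":"number"}},"required":["rows"]}

```bash
mkdir -p pics
python3 - <<'E'
from workcell import r
import cv2
s=r.sense();print({k:s[k] for k in("time_s","position","ee_rot","wrist_force","gripper_width")})
for n in("scene","top"):
    c=r.capture(n);cv2.imwrite(f"pics/{n}0.png",c["color"][:,:,::-1])
    print(n,[c[k] for k in("fx","fy","cx","cy","origin","orientation")])
E
```

```text
{'time_s': 0.0, 'position': array([186.15830217, 622.12995684, 230.07904392]), 'ee_rot': array([-0.45511358, -3.10796043,  0.00311587]), 'wrist_force': array([0.04855012, 0.60062911, 0.03096359]), 'gripper_width': 85.2640727181629}
scene [436.9415662002077, 436.9415662002077, 320.72037502157445, 193.58173867499386, array([-361.86481454, -562.86682729, 1016.84058987]), array([-2.10789256,  1.07541314, -0.49398664])]
top [447.35922061528504, 447.35922061528504, 321.907773081466, 203.74647727968613, array([ 301.1203346 ,   -6.85279624, 1569.77084038]), array([-2.15704956,  2.14177668, -0.12357032])]
```

View pics/scene0.png

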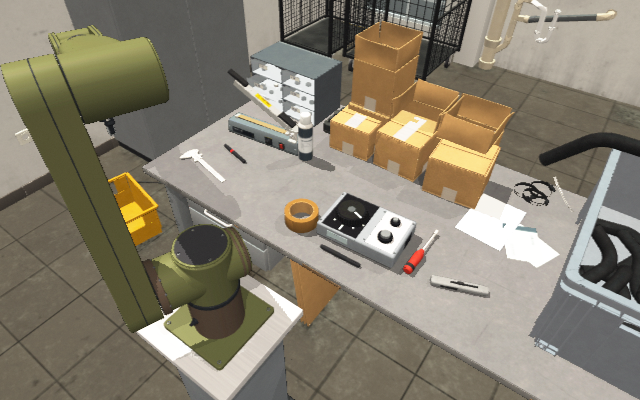

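View pics/top0.png

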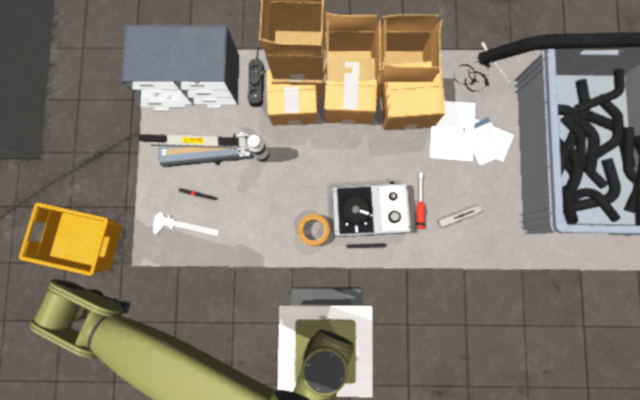

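The timer is at about (372,210) in top and (368,225) in scene. The dial is on its left (+y) half, at about (356,211) in top. Next I'll enlarge both views.

Run:
```python
import cv2,numpy as np
a=cv2.imread("pics/top0.png")[175:245,320:425];b=cv2.imread("pics/scene0.png")[185:265,310:420]
a=cv2.resize(a,(700,int(700*70/105)),interpolation=cv2.INTER_CUBIC);cv2.imwrite("pics/topc.png",a)
b=cv2.resize(b,(770,560),interpolation=cv2.INTER_CUBIC);cv2.imwrite("pics/scenec.png",b)
```

```text
(no output)
```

View pics/topc.png

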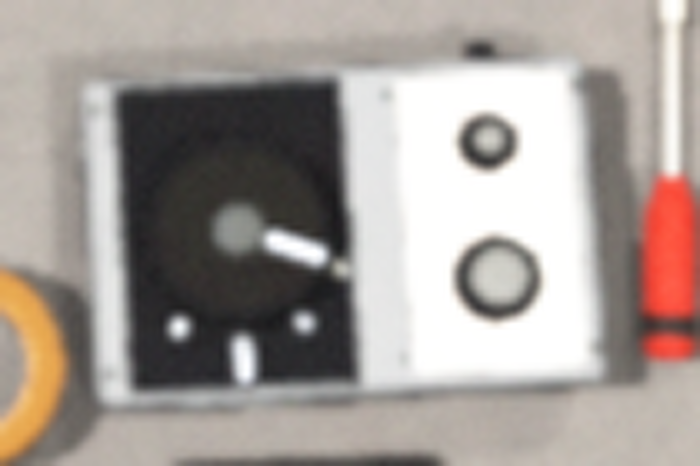

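View pics/scenec.png

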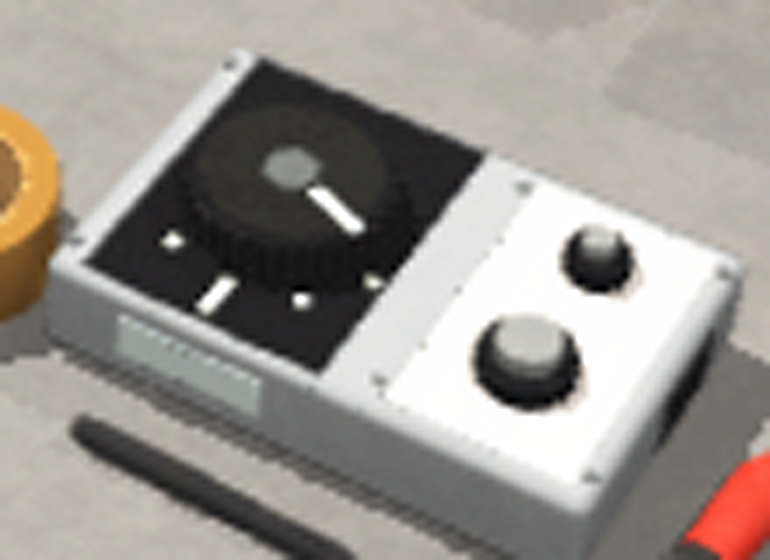

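Both views show the pointer at notch 0, toward -y. The long mark is at topc (243,358). Other positions: dial hub at (238,228) in topc and (292,168) in scenec, large key at (497,277) and (527,343), small key at (488,140) and (600,242).

```bash
cat > h.py <<'E'
import numpy as np
from scipy.spatial.transform import Rotation as R
def ray(c,u,v,z):
    d=R.from_rotvec(c["orientation"]).apply([(u-c["cx"])/c["fx"],(v-c["cy"])/c["fy"],1]);o=np.array(c["origin"])
    return (o+d*(z-o[2])/d[2])[:2]
E
python3 - <<'E'
from workcell import r
from h import *
T,S=r.capture("top"),r.capture("scene")
t=lambda p,z:ray(T,320+(p[0]+.5)/6.6667-.5,175+(p[1]+.5)/6.6667-.5,z)
s=lambda p,z:ray(S,310+(p[0]+.5)/7-.5,185+(p[1]+.5)/7-.5,z)
for n,a,b,z in(("hub",(238,228),(292,168),82),("set",(497,277),(527,343),80),("clear",(488,140),(600,242),79),("mark",(243,358),(216,294),58),("ptip",(326,256),(359,230),82)):
    print(n,t(a,z).round(1),s(b,z).round(1))
for p in((82,78),(585,62),(605,378),(105,402)): print("corner",t(p,58).round(1))
st=r.sense();print(R.from_rotvec(st["ee_rot"]).as_matrix().round(3))
E
```

```text
hub [475.8 -98.7] [477.3 -98.2]
set [ 452.2 -228.4] [ 449.8 -231.1]
clear [ 521.6 -224.9] [ 520.4 -227.3]
mark [ 412.3 -102.6] [ 414.3 -101.6]
ptip [ 461.9 -142.7] [ 462.4 -141.7]
corner [555.6 -20.3]
corner [ 565.5 -278.1]
corner [ 403.4 -285.6]
corner [389.5 -32.8]
[[-0.958  0.287 -0.001]
 [ 0.287  0.958 -0.001]
 [ 0.    -0.001 -1.   ]]
```

Emit:
arm_command --rows '[[[0,0,73.3],[-46.6,-63.1,8],-1],[[0,0,73.3],[-46.6,-63.1,8],-1],[[0,0,73.3],[-46.6,-63.1,8],-1],[[0,0,73.3],[-46.6,-63.1,8],-1],[[0,0,73.3],[-46.6,-63.1,8],-1],[[0,0,73.3],[-46.6,-63.1,8],-1],[[0,0,73.3],[-46.6,-63.1,8],-1],[[0,0,73.3],[-46.6,-63.1,8],-1],[[0,0,73.3],[-46.6,-63.1,8],-1],[[0,0,73.3],[-46.6,-63.1,8],-1],[[0,0,73.3],[-46.6,-63.1,8],-1],[[0,0,73.3],[-46.6,-63.1,8],-1],[[0,0,73.3],[-46.6,-63.1,8],-1],[[0,0,73.3],[-46.6,-63.1,8],-1],[[0,0,73.3],[-46.6,-63.1,8],-1],[[0,0,73.3],[-46.6,-63.1,8],-1],[[0,0,73.3],[-46.6,-63.1,8],-1],[[0,0,73.3],[-46.6,-63.1,8],-1]]'

```text
time_s: 2.45
position: [451.9, -114.8, 151.5]
ee_rot: [2.219, 2.223, 0.0]
wrist_force: [0.1, 0.7, 0.1]
gripper_width: 0.0
grasp_force: 0.0
```

Run:
```python
from workcell import r
from h import *
s=r.sense();print(s["time_s"],s["position"],s["joint_positions"].round(3),s["wrist_force"],s["moment"],s["gripper_width"]);print(R.from_rotvec(s["ee_rot"]).as_matrix().round(4))
```

```text
2.45 [ 451.90284811 -114.83367049  151.50051019] [-0.364 -0.232  2.129 -0.     1.245 -0.366] [0.05918453 0.73773232 0.11061343] [ 0.02657446  0.02692824 -0.00059418] 0.013952878444597189
[[-1.8e-03  1.0e+00  4.0e-04]
 [ 1.0e+00  1.8e-03 -2.0e-04]
 [-2.0e-04  4.0e-04 -1.0e+00]]
```

Emit:
arm_command --rows '[[[0,0,0],[0,0,3],-1],[[0,0,0],[0,0,5.5],-1],[[0,0,0],[0,0,6.4],-1],[[0,0,0],[0,0,6.6],-1],[[0,0,0],[0,0,6.7],-1],[[0,0,0],[0,0,6.8],-1],[[0,0,0],[0,0,6.8],-1]]'

```text
time_s: 3.32
position: [452.2, -115.6, 83.9]
ee_rot: [2.22, 2.222, 0.001]
wrist_force: [1.1, 0.2, 0.3]
gripper_width: -0.1
grasp_force: 0.0
```

Emit:
arm_command --rows '[[[0,0,0],[0,0,0.1],-1],[[0,0,0],[0,0,0.15],-1],[[0,0,0],[0,0,0.2],-1],[[0,0,0],[0,0,0.2],-1]]'

```text
time_s: 3.82
position: [452.2, -115.7, 82.0]
ee_rot: [2.22, 2.222, -0.0]
wrist_force: [-1.8, 0.2, 6.4]
gripper_width: -0.1
grasp_force: 2.7
```

Emit:
arm_command --rows '[[[0,0,0],[0,0,0.03],-1],[[0,0,0],[0,0,0.03],-1]]'

```text
time_s: 4.08
position: [452.2, -115.8, 82.0]
ee_rot: [2.22, 2.222, -0.0]
wrist_force: [-2.9, -0.7, 6.6]
gripper_width: 0.0
grasp_force: 3.4
```

Emit:
arm_command --rows '[[[0,0,0],[0,0,0.06],-1],[[0,0,0],[0,0,0.06],-1]]'

```text
time_s: 4.32
position: [452.4, -116.0, 81.9]
ee_rot: [2.219, 2.222, -0.001]
wrist_force: [-3.9, -1.1, 9.1]
gripper_width: -0.1
grasp_force: 4.8
```

Emit:
arm_command --rows '[[[0,0,5.73],[0.253,-0.157,0.04],-1],[[0,0,11.46],[0.521,-0.289,0.04],-1],[[0,0,17.19],[0.8,-0.393,0.04],-1],[[0,0,22.92],[1.088,-0.469,0.04],-1],[[0,0,28.65],[1.383,-0.515,0.04],-1],[[0,0,34.38],[1.68,-0.532,0.04],-1]]'

```text
time_s: 5.08
position: [446.9, -99.7, 81.9]
ee_rot: [2.779, 1.461, -0.002]
wrist_force: [-5.3, -3.6, 12.2]
gripper_width: 0.3
grasp_force: 6.0
```

Run:
```python
from workcell import r
import cv2
s=r.sense();print(s["position"],s["wrist_force"],s["moment"])
a=r.capture("scene")["color"][185:265,310:420,::-1];b=r.capture("top")["color"][175:245,320:425,::-1]
f=lambda x:cv2.resize(x,(400,280),interpolation=cv2.INTER_CUBIC)
cv2.imwrite("pics/mid.png",cv2.hconcat([f(a),f(b)]))
```

```text
[446.93738313 -99.69366037  81.93515368] [-5.29731911 -3.61216528 12.19012888] [-0.53188678  1.0665979  -0.0717341 ]
```

View pics/mid.png

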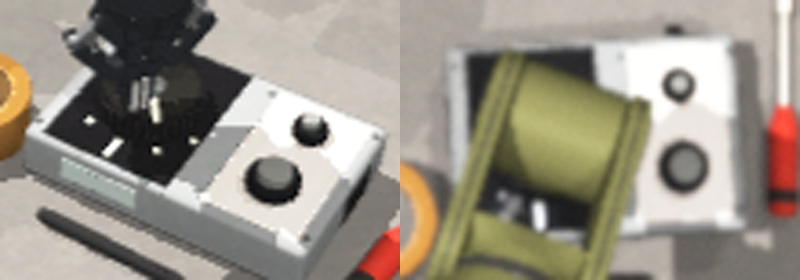

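The pointer at (155,110) is now at the 0.6 mark at (157,150), and the dial is following the finger. I'll repeat the same arc.

Emit:
arm_command --rows '[[[0,0,5.73],[0.253,-0.157,0],-1],[[0,0,11.46],[0.521,-0.289,0],-1],[[0,0,17.19],[0.8,-0.393,0],-1],[[0,0,22.92],[1.088,-0.469,0],-1],[[0,0,28.65],[1.383,-0.515,0],-1],[[0,0,34.38],[1.68,-0.532,0],-1],[[0,0,34.38],[1.68,-0.532,0],-1]]'

```text
time_s: 6.05
position: [452.7, -82.4, 81.9]
ee_rot: [3.086, 0.579, 0.002]
wrist_force: [-3.6, -0.6, 10.9]
gripper_width: -0.0
grasp_force: 5.2
```

Run:
```python
from workcell import r
import cv2
s=r.sense();print(s["position"],s["ee_rot"],s["wrist_force"],s["moment"])
a=r.capture("scene")["color"][185:265,310:420,::-1]
cv2.imwrite("pics/mid2.png",cv2.resize(a,(550,400),interpolation=cv2.INTER_CUBIC))
```

```text
[452.7478149  -82.35862773  81.93614333] [3.08587768e+00 5.79207823e-01 2.38203688e-03] [-3.576185   -0.58936441 10.93463598] [-0.21289561  0.56159928 -0.04544593]
```

View pics/mid2.png

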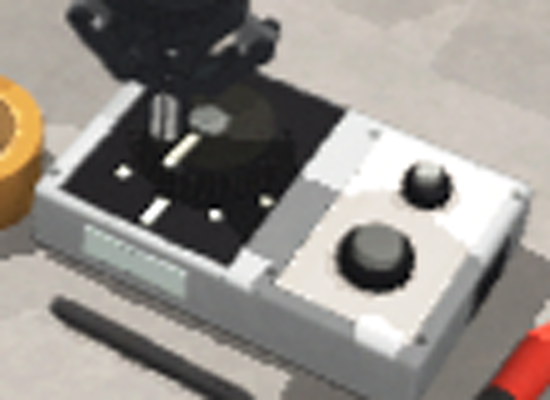

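The pointer at (182,150) is in line with the long mark at (155,210). I'll lift off next.

Emit:
arm_command --rows '[[[0,0,0],[0,0,-0.4],-1],[[0,0,0],[0,0,-2],-1],[[0,0,0],[0,0,-6],-1],[[0,0,0],[0,0,-6],-1]]'

```text
time_s: 6.6
position: [454.2, -82.5, 144.3]
ee_rot: [3.084, 0.579, 0.011]
wrist_force: [0.2, 0.6, -1.0]
gripper_width: -0.2
grasp_force: 0.0
```

Run:
```python
from workcell import r
from h import *
import cv2
s=r.sense();M=R.from_rotvec(s["ee_rot"]).as_matrix()
print(s["time_s"],s["position"],s["wrist_force"])
S=r.capture("scene")
im=S["color"]
cv2.imwrite("pics/s3.png",cv2.resize(im[185:265,310:420,::-1],(770,560),interpolation=cv2.INTER_CUBIC))
print("to key, tool cm:",M.T@(np.array([451,-229.7,95])-s["position"])/10)
```

```text
6.6 [454.1940761  -82.45516192 144.345318  ] [ 0.19118711  0.55656186 -1.03579221]
to key, tool cm: [-5.67256375 13.58095446  4.96404526]
```

View pics/s3.png

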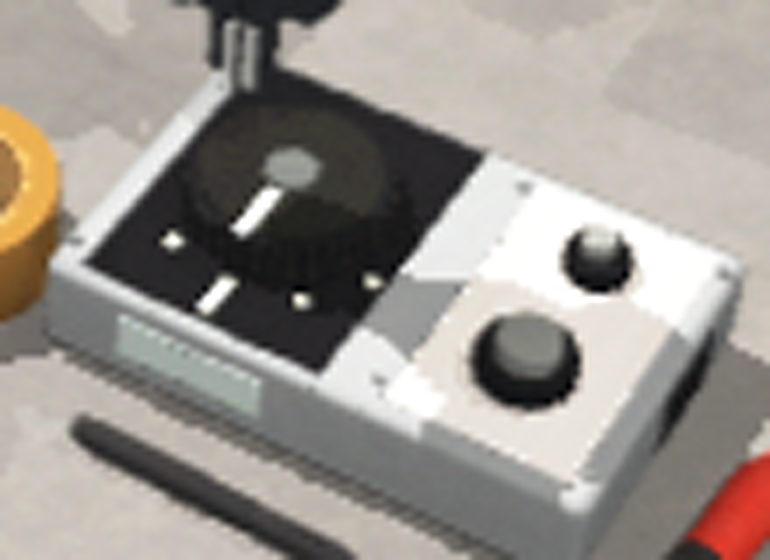

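The dial is set: the pointer at (258,212) lines up with the long mark at (216,294), and the timer hasn't moved. Next I'll go over the large key at (527,343).

Emit:
arm_command --rows '[[[0,0,0],[-1.9,4.5,0],-1],[[0,0,0],[-3.8,9,0],-1],[[0,0,0],[-5.67,13.58,0],-1],[[0,0,0],[-5.67,13.58,2.5],-1],[[0,0,0],[-5.67,13.58,5],-1],[[0,0,0],[-5.67,13.58,5],-1]]'

```text
time_s: 7.4
position: [445.7, -227.5, 86.6]
ee_rot: [-3.083, -0.578, 0.008]
wrist_force: [0.4, -0.5, -0.6]
gripper_width: -0.2
grasp_force: 0.0
```

Emit:
arm_command --rows '[[[0,0,0],[0,0,0],-1]]'

```text
time_s: 7.52
position: [448.2, -228.8, 90.2]
ee_rot: [-3.087, -0.58, 0.0]
wrist_force: [1.0, -0.1, 0.5]
gripper_width: 0.2
grasp_force: 0.0
```

Run:
```python
from workcell import r
from h import *
s=r.sense();M=R.from_rotvec(s["ee_rot"]).as_matrix()
print(s["time_s"],s["position"],s["wrist_force"]);print(M.round(4))
print("to key, tool cm:",M.T@(np.array([451,-229.7,80])-s["position"])/10)
```

```text
7.525 [ 448.16998628 -228.76373386   90.24330184] [ 1.02442011 -0.0539284   0.53342193]
[[ 9.317e-01  3.631e-01 -1.000e-04]
 [ 3.631e-01 -9.317e-01  1.000e-04]
 [-1.000e-04 -1.000e-04 -1.000e+00]]
to key, tool cm: [0.22975637 0.19013027 1.02429026]
```

Emit:
arm_command --rows '[[[0,0,0],[0.22,0.18,0],-1],[[0,0,0],[0.22,0.18,0.5],-1],[[0,0,0],[0.22,0.18,0.8],-1],[[0,0,0],[0.22,0.18,0.8],-1]]'

```text
time_s: 8.02
position: [450.5, -229.5, 81.6]
ee_rot: [-3.087, -0.58, 0.001]
wrist_force: [-1.2, -0.0, -0.8]
gripper_width: 0.1
grasp_force: 0.0
```

Emit:
arm_command --rows '[[[0,0,0],[0,0,0.2],-1],[[0,0,0],[0,0,0.4],-1],[[0,0,0],[0,0,0.6],-1],[[0,0,0],[0,0,0.75],-1],[[0,0,0],[0,0,0.85],-1],[[0,0,0],[0,0,0.85],-1]]'

```text
time_s: 8.78
position: [451.0, -229.8, 74.0]
ee_rot: [3.087, 0.58, 0.0]
wrist_force: [-2.0, 0.8, 5.0]
gripper_width: -0.0
grasp_force: 2.5
```

Emit:
arm_command --rows '[[[0,0,0],[0,0,0.1],-1],[[0,0,0],[0,0,0.1],-1]]'

```text
time_s: 9.02
position: [451.0, -229.9, 73.9]
ee_rot: [-3.087, -0.58, 0.0]
wrist_force: [-3.7, 2.9, 11.4]
gripper_width: -0.1
grasp_force: 5.2
```

The key has bottomed out: z stays at 74 mm while the force rises to 11 N. I'll release it and lift clear.

Emit:
arm_command --rows '[[[0,0,0],[0,0,-0.4],-1],[[0,0,0],[0,0,-1],-1],[[0,0,0],[0,0,-3],-1],[[0,0,0],[0,0,-7],-1],[[0,0,0],[0,0,-12],-1],[[0,0,0],[0,0,-12],-1],[[0,0,0],[0,0,-12],-1],[[0,0,0],[0,0,-12],-1]]'

```text
time_s: 10.02
position: [449.8, -229.1, 190.4]
ee_rot: [-3.085, -0.58, 0.004]
wrist_force: [-0.3, 0.4, -0.6]
gripper_width: -0.1
grasp_force: 0.0
```

Run:
```python
from workcell import r
import cv2
s=r.sense();print(s["position"],s["wrist_force"])
a=r.capture("scene")["color"][170:280,270:450,::-1]
cv2.imwrite("pics/end.png",cv2.resize(a,(792,484),interpolation=cv2.INTER_CUBIC))
```

```text
[ 449.83321352 -229.13652367  190.43709572] [-0.26635029  0.42915436 -0.64177649]
```

View pics/end.png

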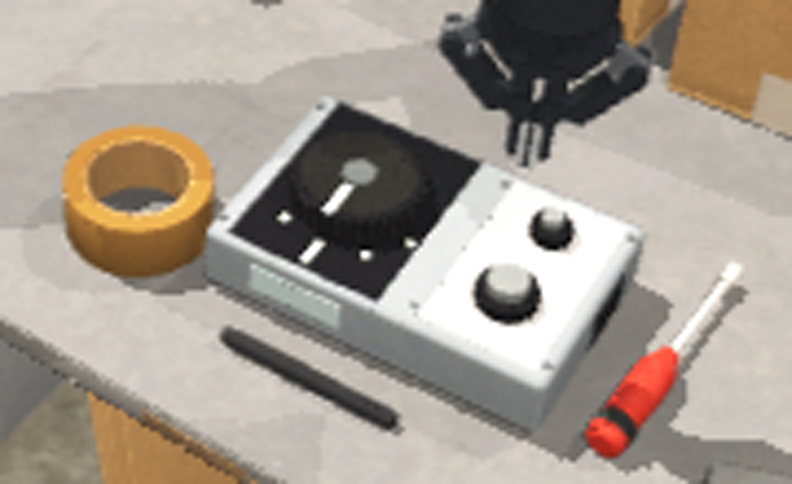

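The pointer at (338,197) is on the long mark at (313,250), the large key is back up at (510,285), and nothing else has moved.

```bash
python3 -c "
from workcell import r
print(r.sign_off())"
```

```text
the job is handed in; nothing more can be done
None
```

The job is handed in: the dial is on the long mark, and the large key was pressed right down and has sprung back; the arm is clear, and the last picture shows the timer, tape roll, nut driver and black marker where they were.

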